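Put away two mixed stacks of pipe fittings

TASK

Take the two stacks of pipe fittings apart and put every fitting away in the tray of its own colour: yellow, blue, red, green and white. Each must end standing upright and flat on the floor of its tray; set them down rather than dropping them, and let none topple over.

Things in the scene. Friction and masses are not known exactly. Their poses are not given: they have to be found in the camera images.
- flange_yellow: Large flange, yellow foot 96 mm across with 4 dark bolt holes, neck 58 mm across, 0.4-0.8 kg. 44 mm tall: flat round foot 10 mm thick, on it a plain upright steel neck (the grip), flat on top. Origin: centre of the underside, z up the neck; yaw means nothing. Starts at the bottom of one stack, on a dark mat 4 mm thick, 110 mm square.
- flange_blue: Large flange, blue foot 96 mm across with 8 dark bolt holes, neck 58 mm across, 0.4-0.8 kg. 44 mm tall: flat round foot 10 mm thick, on it a plain upright steel neck (the grip), flat on top. Origin: centre of the underside, z up the neck; yaw means nothing. Starts at the bottom of the other stack, on a dark mat 4 mm thick, 110 mm square.
- ferrule_red: Middle-sized ferrule, red foot 54 mm across, neck 38 mm across, 0.2-0.4 kg. 44 mm tall: flat round foot 10 mm thick, on it a plain upright steel neck (the grip), flat on top. Origin: centre of the underside, z up the neck; yaw means nothing. Starts standing on the neck of one of the flanges; which one varies.
- ferrule_green: Middle-sized ferrule, green foot 54 mm across, neck 38 mm across, 0.2-0.4 kg. 44 mm tall: flat round foot 10 mm thick, on it a plain upright steel neck (the grip), flat on top. Origin: centre of the underside, z up the neck; yaw means nothing. Starts standing on the neck of one of the flanges; which one varies.
- plug_white: Small plug, white foot 34 mm across, neck 20 mm across, 0.09-0.16 kg. 44 mm tall: flat round foot 10 mm thick, on it a plain upright steel neck (the grip), flat on top. Origin: centre of the underside, z up the neck; yaw means nothing. Starts on top of the stack of three, on the neck of one of the ferrules; which one varies.
- tray_yellow: Empty shallow square yellow tray, fixed to the table: 128 mm square outside, 120 mm inside, walls 4 mm thick and 10 mm high, floor 4 mm thick. Origin: centre of its underside, on the table top; x and y along its sides, z up. It may stand in any of seven places, turned up to 9 degrees.
- tray_blue: Empty shallow square blue tray, fixed to the table: 128 mm square outside, 120 mm inside, walls 4 mm thick and 10 mm high, floor 4 mm thick. Origin: centre of its underside, on the table top; x and y along its sides, z up. It may stand in any of seven places, turned up to 9 degrees.
- tray_red: Empty shallow square red tray, fixed to the table: 86 mm square outside, 78 mm inside, walls 4 mm thick and 10 mm high, floor 4 mm thick. Origin: centre of its underside, on the table top; x and y along its sides, z up. It may stand in any of seven places, turned up to 9 degrees.
- tray_green: Empty shallow square green tray, fixed to the table: 86 mm square outside, 78 mm inside, walls 4 mm thick and 10 mm high, floor 4 mm thick. Origin: centre of its underside, on the table top; x and y along its sides, z up. It may stand in any of seven places, turned up to 9 degrees.
- tray_white: Empty shallow square white tray, fixed to the table: 66 mm square outside, 58 mm inside, walls 4 mm thick and 10 mm high, floor 4 mm thick. Origin: centre of its underside, on the table top; x and y along its sides, z up. It may stand in any of seven places, turned up to 9 degrees.
There are look-alikes about, which are no part of the job. Leave any orange or turquoise look-alike of the ferrule_red alone.

How it is judged:
At the end, for the whole second after the job is handed in: Each of the five fittings stands upright (within 0.1 rad) with its foot flat on the floor of the tray of its own colour (underside 0 to 8 mm above the tray's underside, centre within 20 mm of the tray's centre), released and at rest (horizontal distance between flange_yellow and tray_yellow below 0.02 m and z of flange_yellow in the frame of tray_yellow between 0 and 0.008 m and angle between each of flange_yellow, flange_blue, ferrule_red, ferrule_green, plug_white's own z axis and vertical below 0.1 rad and linear speed of each of flange_yellow, flange_blue, ferrule_red, ferrule_green, plug_white below 0.02 m/s and angular speed of each of flange_yellow, flange_blue, ferrule_red, ferrule_green, plug_white below 0.2 rad/s and contact force between each of flange_yellow, flange_blue, ferrule_red, ferrule_green, plug_white and the fingers below 0.1 N and horizontal distance between flange_blue and tray_blue below 0.02 m and z of flange_blue in the frame of tray_blue between 0 and 0.008 m and horizontal distance between ferrule_red and tray_red below 0.02 m and z of ferrule_red in the frame of tray_red between 0 and 0.008 m and horizontal distance between ferrule_green and tray_green below 0.02 m and z of ferrule_green in the frame of tray_green between 0 and 0.008 m and horizontal distance between plug_white and tray_white below 0.02 m and z of plug_white in the frame of tray_white between 0 and 0.008 m); the robot touches nothing.
It fails at once if a fitting is dropped: it falls free faster than 0.8 m/s (a fall of over 30 mm) ((contact force between flange_yellow and the arm below 0.05 N and contact force between flange_yellow and the fingers below 0.05 N and linear speed of flange_yellow above 0.8 m/s) or (contact force between flange_blue and the arm below 0.05 N and contact force between flange_blue and the fingers below 0.05 N and linear speed of flange_blue above 0.8 m/s) or (contact force between ferrule_red and the arm below 0.05 N and contact force between ferrule_red and the fingers below 0.05 N and linear speed of ferrule_red above 0.8 m/s) or (contact force between ferrule_green and the arm below 0.05 N and contact force between ferrule_green and the fingers below 0.05 N and linear speed of ferrule_green above 0.8 m/s) or (contact force between plug_white and the arm below 0.05 N and contact force between plug_white and the fingers below 0.05 N and linear speed of plug_white above 0.8 m/s)).
It fails at once if a fitting topples: it tilts by more than 0.7 rad (angle between any of flange_yellow, flange_blue, ferrule_red, ferrule_green, plug_white's own z axis and vertical above 0.7 rad).
It also fails if it takes over 134 s, if anything falls off the work surface, if the arm or the gripper's body presses on something with over 40 N, if the wrist force passes 120 N, or if a joint passes its speed limit or range.

ROBOT

A 7-joint arm with a two-finger parallel gripper is mounted at the origin on the work surface. World frame = base frame: x ahead of the robot, y to its left, z up, the work surface at z = 0. Lengths are in m, angles in rad, forces in N, time in s.
With the tool pointing down it reaches from about 0.4 to 0.9 m from the base axis. Payload 5.5 kg.
Tool frame: the origin (TCP) lies at the very end of the fingers, on their centre line; the grasp point (between the pads) lies 19 mm behind it; y points along the fingers, x is the direction in which the jaws open and shut, and the axes are right-handed (so a half turn about y gives the same grasp; the last joint's range is limited). The gripper opens to 92 mm and grips with 3 to 60 N. Pads are 19 mm wide; open, the fingers measure 130 mm over their backs; the gripper's body (75 mm by 190 mm) begins 47 mm behind the grasp point.
Start: joints at [1.468, 0.501, -0.427, 1.55, 0.221, 1.138, -0.21], TCP at [0.233, -0.607, 0.227] pointing down, gripper open.
Joint ranges: [-2.88, 2.88], [-0.31, 2.03], [-1.54, 1.56], [0.2, 2.42], [-1.41, 4.55], [0.19, 2.02], [-2.57, 2.57]. Speed limits (rad/s): [2.57, 2.57, 3.14, 3.14, 3.14, 3.14, 3.14].

INTERFACE

Orientations are given as [roll, pitch, yaw] about the fixed x, y, z axes, in that order (R = Rz(yaw) Ry(pitch) Rx(roll)).
In Python, from station import observe, get_image, close_job gives the robot as it stands. The module is installed in compiled form; this text tells all that it offers.
- The arm moves only by the tool move_arm, never from a script. Its argument "plan" is one flat list of numbers, 4 for each row, row after row: the shift along the tool's x, y, z in mm, then the turn about the tool's y in degrees. A call has 1 to 20 rows; each row is the pose to reach, as a shift and turn from the pose commanded when the call began, along the tool's axes at that moment; what a row does not reach only later rows make up. A row lasts 1/8 s, in which the tool goes at most 62.5 mm and 10.7 degrees, less where a joint would pass 70% of its speed; a pose out of reach is approached as far as the arm can. A call with a gripper value outside its range is refused whole. "claw" is the opening, from -1 (shut) to 1 (fully open), set as the call begins (left out, the last holds). The fingers move at their own pace and stop on an object; the grip force is fixed at half the most. Time passes only in rows, so rows that repeat a pose let the fingers close. It gives the time, the measured TCP pose, the force and the opening at its end, in the units of the state.
- observe(): the state, without advancing time (a new reading comes with each control period).
- get_image(name): name is "side" or "top"; returns a dict with "frame" (384x512x3 uint8, blue, green, red), "fx", "fy", "cx", "cy" (pixels), "R" (3x3) and "t" (3): a world point X has camera coordinates R X + t. Camera axes: x right, y down, z forward; pixel columns grow to the right and rows downward; lengths in m; the calibration is good to about 2 mm. A picture is of the moment at which its call begins. There is no depth.
- close_job(): hands the job in, once; it reports no verdict.
The state is a dict: "t": time; "qpos": joint angles; "dq": joint speeds; "joint_efforts": joint torques, N m; "eef_pos": TCP position; "orientation": TCP orientation; "contact_force": force on the tool from outside, world axes, zero at the start; "wrist_torque": the same for the moment, N m; "grip_width": finger opening in m.
Only numpy, scipy, OpenCV 4.12 (cv2) and the standard library are available. Lean on these libraries where they do the work, as an engineer would, in place of code of your own. Each camera call takes 0.05 s, during which the arm holds its last target.

## Working session

There is one attempt and no reset: what is moved stays moved. The work goes in short steps, Python scripts to look and compute and a tool call to move; the robot and the scene stay as the last step left them, time stands still between calls to the robot, and variables do not carry over. Pictures are saved under pics/ and viewed, and the job is handed in when it is done.

Besides the shell and the picture viewer there is one more tool, called in YAML: its name, and indented under it one key for each argument. move_arm: Moves the arm, as the interface text tells. Its arguments: {"type":"object","properties":{"plan":{"type":"array","items":{"type":"number"}},"claw":{"type":"number"}},"required":["plan"]}

```bash
mkdir -p pics; cat > h.py <<'E'
import numpy as np, cv2
from station import observe, get_image, close_job
def snap(n,f):
    d=get_image(n); cv2.imwrite(f'pics/{f}.png',d['frame']); np.savez(f'pics/{f}.npz',**{k:np.array(v) for k,v in d.items()}); return d
def load(f): return dict(np.load(f'pics/{f}.npz'))
def proj(d,X):
    X=np.atleast_2d(X); c=X@np.array(d['R']).T+np.array(d['t']); return np.c_[d['fx']*c[:,0]/c[:,2]+d['cx'],d['fy']*c[:,1]/c[:,2]+d['cy']]
def back(d,uv,z):
    R=np.array(d['R']);t=np.array(d['t']);C=-R.T@t
    uv=np.atleast_2d(uv); r=np.c_[(uv[:,0]-d['cx'])/d['fx'],(uv[:,1]-d['cy'])/d['fy'],np.ones(len(uv))]@R
    return C+r*((z-C[2])/r[:,2])[:,None]
E
python3 - <<'E'
from h import *
o=observe(); print({k:np.round(v,3) for k,v in o.items()})
for n in('side','top'):
    d=snap(n,n+'0'); print(n,d['fx'],d['cx'],d['cy'],-np.array(d['R']).T@d['t'],np.round(d['R'],3))
E
```

```text
{'t': np.float64(0.0), 'qpos': array([ 1.468,  0.502, -0.427,  1.551,  0.221,  1.138, -0.21 ]), 'dq': array([ 0.   ,  0.002,  0.   , -0.001, -0.001,  0.002,  0.001]), 'joint_efforts': array([-0.0000e+00, -5.6660e+01, -5.8170e+00, -2.7911e+01, -6.9000e-02,
        3.1000e-02,  0.0000e+00]), 'eef_pos': array([ 0.232, -0.606,  0.226]), 'orientation': array([-1.571,  0.002, -1.205]), 'contact_force': array([-0.18 , -0.496,  0.071]), 'wrist_torque': array([-0.024,  0.036, -0.004]), 'grip_width': np.float64(0.092)}
side 385.21473633974193 260.38832900895574 191.73268212476418 [0.07479093 0.52183905 0.73529438] [[-0.787 -0.617 -0.013]
 [-0.431  0.564 -0.705]
 [ 0.442 -0.549 -0.709]]
top 405.85961015489426 255.119718327292 189.0269828448391 [0.38020236 0.01232987 0.98109259] [[-0.014 -0.999  0.031]
 [-0.995  0.011 -0.099]
 [ 0.099 -0.033 -0.995]]
```

View pics/top0.png

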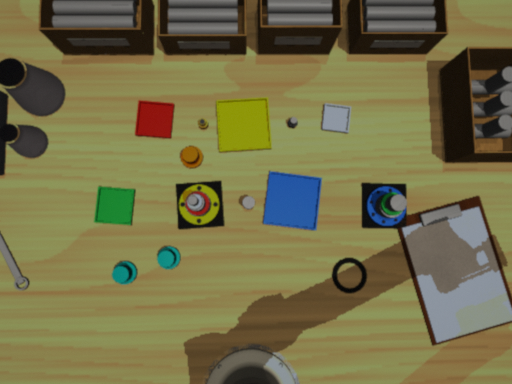

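View pics/side0.png

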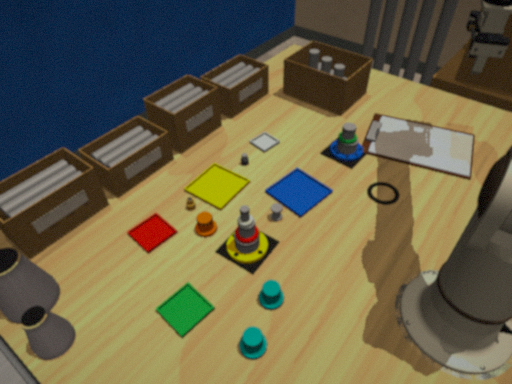

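```bash
python3 - <<'E'
from h import *
t=load('top0')['frame']; s=load('side0')['frame']
a=cv2.resize(t[175:245,165:265],None,fx=4,fy=4,interpolation=cv2.INTER_CUBIC)
b=cv2.resize(t[175:245,340:440],None,fx=4,fy=4,interpolation=cv2.INTER_CUBIC)
c=cv2.resize(s[195:275,210:310],None,fx=4,fy=4,interpolation=cv2.INTER_CUBIC)[:280]
e=cv2.resize(s[110:180,310:410],None,fx=4,fy=4,interpolation=cv2.INTER_CUBIC)
cv2.imwrite('pics/crop0.png',np.vstack([np.hstack([a,b]),np.hstack([c,e])]))
E
```

```text
(no output)
```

View pics/crop0.png

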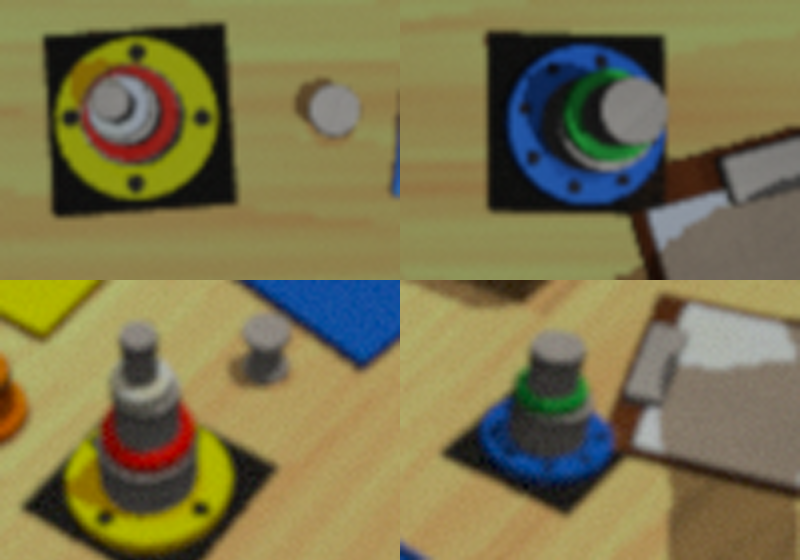

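```bash
cat > seg.py <<'E'
from h import *
from scipy.optimize import least_squares
def masks(f):
    h=cv2.cvtColor(f,cv2.COLOR_BGR2HSV); H,S,V=cv2.split(h)
    c=dict(yellow=(H>24)&(H<33)&(S>200)&(V>90),blue=(H>100)&(H<120)&(S>150)&(V>60),red=((H<5)|(H>175))&(S>180)&(V>70),green=(H>50)&(H<75)&(S>150)&(V>50),
     )
    return {k:v.astype(np.uint8) for k,v in c.items()}
def comps(m,amin=60):
    n,l,st,ce=cv2.connectedComponentsWithStats(m,connectivity=8)
    return [(st[i],(l==i).astype(np.uint8)) for i in range(1,n) if st[i][4]>=amin]
E
python3 - <<'E'
from seg import *
for n in ('top0','side0'):
    d=load(n)
    for k,m in masks(d['frame']).items():
        for st,cm in comps(m,50):
            ct=max(cv2.findContours(cm,0,2)[0],key=len)[:,0].astype(float)
            P=back(d,ct,.007)[:,:2]; r=cv2.minAreaRect((P*1000).astype(np.float32))
            print(n,k,st,np.round(r[0]),np.round(r[1]),round(r[2],1))
d=load('top0');f=d['frame']; 
h=cv2.cvtColor(f,cv2.COLOR_BGR2HSV)
print(h[118,335],h[130,322:350].tolist(), f[110,335],f[60:,335][40:50].tolist())
E
```

```text
top0 yellow [ 216   98   55   54 2619] [637.   7.] [127. 126.] 3.2
top0 yellow [179 184  40  41 604] [443. 116.] [93. 96.] 89.7
top0 blue [ 264  172   57   58 2706] [ 449. -109.] [126. 126.] 82.0
top0 blue [367 186  39  40 597] [ 433. -337.] [93. 95.] 89.2
top0 red [ 136  101   38   37 1192] [651. 224.] [84. 85.] 84.8
top0 red [187 192  22  23 114] [442. 115.] [44. 53.] 59.1
top0 green [  95  187   40   37 1270] [442. 316.] [85. 83.] 85.1
top0 green [381 193  19  22 129] [ 437. -344.] [52. 40.] 9.2
side0 yellow [ 185  164   64   45 1592] [640.   9.] [131. 130.] 3.4
side0 yellow [227 232  41  31 439] [431. 120.] [98. 65.] 69.5
side0 yellow [226 235   8  12  54] [486. 131.] [13. 34.] 12.8
side0 blue [    0     0   295   180 30204] [1499. -238.] [1586. 1393.] 35.9
side0 blue [330 140  33  21 296] [ 434. -331.] [97. 86.] 19.2
side0 blue [ 266  169   65   47 1576] [ 451. -106.] [126. 126.] 82.0
side0 red [129 215  47  37 914] [654. 226.] [84. 86.] 85.4
side0 red [236 227  22  16 134] [464.  94.] [52. 42.] 49.7
side0 green [339 134  17   9  67] [ 460. -386.] [49. 40.] 30.2
side0 green [ 157  284   56   52 1571] [444. 318.] [85. 86.] 84.7
[107  30 162] [[34, 85, 117], [32, 84, 115], [27, 87, 112], [28, 80, 102], [28, 66, 97], [29, 57, 99], [30, 44, 98], [33, 26, 97], [48, 13, 99], [80, 7, 103], [105, 14, 109], [99, 22, 118], [104, 23, 124], [104, 22, 125], [102, 25, 131], [105, 26, 138], [105, 29, 143], [107, 28, 147], [107, 31, 150], [106, 31, 156], [108, 29, 158], [106, 31, 158], [105, 29, 158], [105, 24, 147], [103, 18, 131], [104, 24, 138], [60, 16, 148], [36, 69, 151]] [162 151 143] [[83, 140, 143], [79, 133, 142], [77, 130, 143], [85, 133, 143], [123, 140, 141], [136, 130, 124], [117, 117, 111], [137, 134, 127], [159, 149, 140], [160, 150, 141]]
```

```bash
cat > fit.py <<'E'
from seg import *
def sil(d,x,y,r,z0,z1,n=60):
    a=np.linspace(0,2*np.pi,n,endpoint=False); c=np.c_[x+r*np.cos(a),y+r*np.sin(a)]
    P=np.vstack([proj(d,np.c_[c,np.full(n,z)]) for z in(z0,z1)])
    return cv2.convexHull(P.astype(np.float32))
E
python3 - <<'E'
from fit import *
for n in('top0','side0'):
    d=load(n); f=cv2.resize(d['frame'],None,fx=4,fy=4,interpolation=cv2.INTER_CUBIC)
    def dr(x,y,r,z0,z1,col):
        h=sil(d,x,y,r,z0,z1); cv2.polylines(f,[((h+.5)*4-.5).astype(np.int32)],True,col,1)
    dr(.443,.116,.048,.004,.014,(255,255,255))
    dr(.443,.116,.027,.048,.058,(255,0,255))
    dr(.443,.116,.017,.092,.102,(0,255,0))
    dr(.443,.116,.010,.102,.136,(0,0,255))
    dr(.433,-.336,.048,.004,.014,(255,255,255))
    dr(.433,-.336,.027,.048,.058,(255,0,255))
    dr(.433,-.336,.019,.058,.092,(0,0,255))
    if n=='top0': A=np.hstack([f[700:960,660:960],f[700:960,1400:1700]])
    else: A=np.hstack([f[780:1100,860:1160],f[440:760,1280:1580]])
    cv2.imwrite(f'pics/ov_{n}.png',A)
    g=f if n=='top0' else f
    W=f[380:560,1240:1440] if n=='top0' else f[500:640,960:1160]
    cv2.imwrite(f'pics/w_{n}.png',cv2.resize(W,None,fx=2,fy=2))
E
```

```text
(no output)
```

View pics/ov_top0.png

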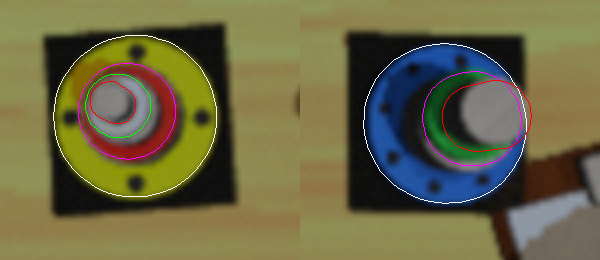

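View pics/ov_side0.png

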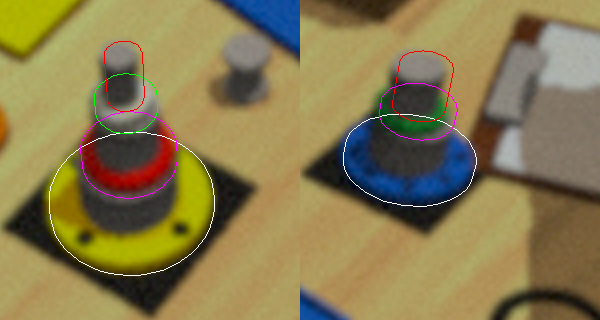

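View pics/w_top0.png

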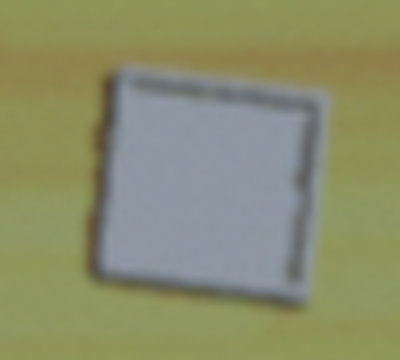

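View pics/w_side0.png

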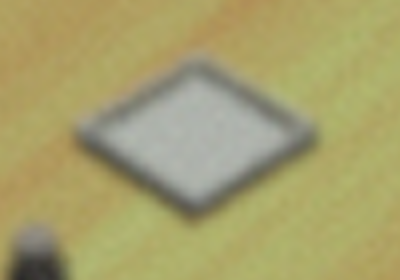

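```bash
python3 - <<'E'
from fit import *
# hand-picked disc edges via gray-level: refine by maximizing gradient along projected outline of the top disc
from scipy.optimize import minimize
def g(n):
    d=load(n); f=cv2.GaussianBlur(d['frame'],(0,0),0.8).astype(np.float32)
    gx=np.stack([cv2.Sobel(f[...,c],cv2.CV_32F,1,0,ksize=3) for c in range(3)],-1); gy=np.stack([cv2.Sobel(f[...,c],cv2.CV_32F,0,1,ksize=3) for c in range(3)],-1)
    return d,np.sqrt((gx**2+gy**2).sum(-1))
G={n:g(n) for n in('top0','side0')}
def score(x,y,r,z,n):
    d,m=G[n]; a=np.linspace(0,2*np.pi,90,endpoint=False)
    p=proj(d,np.c_[x+r*np.cos(a),y+r*np.sin(a),np.full(90,z)]).astype(np.float32)
    return np.minimum(cv2.remap(m,p[None,:,0],p[None,:,1],1),150).mean()
for nm,x,y,r,z in [('plugtop',.443,.116,.01,.136),('plugfoot',.443,.116,.017,.102),('redfoot',.443,.116,.027,.058),('yel',.443,.116,.048,.014),('greentop',.433,-.336,.019,.092),('greenfoot',.433,-.336,.027,.058),('blue',.433,-.336,.048,.014)]:
    for ns in (['top0'],['side0'],['top0','side0']):
        best=max((sum(score(x+i/1000,y+j/1000,r,z,n) for n in ns),i,j) for i in range(-10,11) for j in range(-10,11))
        print(nm,ns,round(best[0]),round(x+best[1]/1000,3),round(y+best[2]/1000,3))
for n in G:
    d=G[n][0]; h=cv2.cvtColor(d['frame'],cv2.COLOR_BGR2HSV); H,S,V=cv2.split(h)
    m=((S<45)&(V>90)).astype(np.uint8)
    for st,cm in comps(m,80):
        c=max(cv2.findContours(cm,0,2)[0],key=len)[:,0].astype(float); P=back(d,c,.007)[:,:2]; r=cv2.minAreaRect((P*1000).astype(np.float32))
        if 50<r[1][0]<85 and 50<r[1][1]<85: print('white',n,st,r)
E
```

```text
plugtop ['top0'] 136 0.441 0.119
plugtop ['side0'] 140 0.445 0.118
plugtop ['top0', 'side0'] 273 0.442 0.119
plugfoot ['top0'] 150 0.444 0.116
plugfoot ['side0'] 148 0.446 0.117
plugfoot ['top0', 'side0'] 295 0.444 0.117
redfoot ['top0'] 150 0.444 0.114
redfoot ['side0'] 150 0.439 0.116
redfoot ['top0', 'side0'] 299 0.443 0.115
yel ['top0'] 150 0.443 0.119
yel ['side0'] 149 0.448 0.118
yel ['top0', 'side0'] 299 0.446 0.116
greentop ['top0'] 149 0.435 -0.333
greentop ['side0'] 136 0.437 -0.332
greentop ['top0', 'side0'] 284 0.437 -0.333
greenfoot ['top0'] 142 0.442 -0.34
greenfoot ['side0'] 146 0.443 -0.344
greenfoot ['top0', 'side0'] 281 0.443 -0.34
blue ['top0'] 149 0.434 -0.336
blue ['side0'] 145 0.434 -0.334
blue ['top0', 'side0'] 294 0.435 -0.335
white top0 [322 103  29  30 738] ((652.35546875, -222.53466796875), (68.13407135009766, 67.9972152709961), 82.37663269042969)
white side0 [250 133  29  18 303] ((654.92578125, -221.16275024414062), (68.81681060791016, 67.9884033203125), 80.8550033569336)
```

```bash
python3 - <<'E'
from h import *
d=load('top0')
print('box front bottom/top', np.round(back(d,[(100,53),(200,53),(300,52),(395,52)],.0),3)[:,:2].tolist(),np.round(back(d,[(100,40),(298,38)],.09),3).tolist())
print('clip',np.round(back(d,[(400,228),(480,198),(422,213),(460,205)],.01),3)[:,:2].tolist())
print('turq/orange',np.round(back(d,[(168,257),(124,272),(191,156),(248,202),(203,124),(292,122),(349,275)],.03),3)[:,:2].tolist())
s=load('side0'); print(np.round(back(s,[(106,190),(176,150)],.0),3).tolist())
# box height: side pixel of top front edge
for z in(.05,.07,.09,.11): print(z,proj(s,[[.76,.38,z],[.76,.2,z]]).round(),proj(d,[[.76,.38,z],[.76,.2,z]]).round())
E
```

```text
box front bottom/top [[0.821, 0.361], [0.821, 0.113], [0.824, -0.138], [0.824, -0.381]] [[0.811, 0.329, 0.09], [0.817, -0.121, 0.09]]
clip [[0.378, -0.368], [0.448, -0.569], [0.414, -0.423], [0.432, -0.518]]
turq/orange [[0.32, 0.184], [0.287, 0.284], [0.555, 0.132], [0.444, -0.002], [0.632, 0.103], [0.635, -0.11], [0.271, -0.234]]
[[0.872, 0.203, 0.0], [0.847, -0.032, 0.0]]
0.05 [[ 64. 240.]
 [128. 194.]] [[ 84.  69.]
 [161.  69.]]
0.07 [[ 60. 234.]
 [126. 189.]] [[ 80.  66.]
 [159.  65.]]
0.09 [[ 57. 228.]
 [124. 183.]] [[ 77.  62.]
 [157.  62.]]
0.11 [[ 53. 222.]
 [122. 177.]] [[ 73.  58.]
 [155.  58.]]
```

```bash
cat > go.py <<'E'
import sys
from h import *
from scipy.spatial.transform import Rotation as Ro
o=observe(); x,y,z,yaw=[float(a) for a in sys.argv[1:5]]
R=Ro.from_euler('xyz',o['orientation']).as_matrix()
d=np.array([x,y,z])-o['eef_pos']
cy=np.degrees(np.arctan2(R[1,0],R[0,0]))
print('t',round(o['t'],2),'pos',np.round(o['eef_pos'],4),'yaw',round(cy,1),'shift',np.round(R.T@d*1000,1),'turn',round(-(yaw-cy),1),'q',np.round(o['qpos'],2),'F',np.round(o['contact_force'],1),'w',o['grip_width'])
E
python3 go.py .443 .118 .20 0
```

```text
t 0.1 pos [ 0.2322 -0.6064  0.2258] yaw -69.0 shift [-601.    26.9  456. ] turn -69.0 q [ 1.47  0.5  -0.43  1.55  0.22  1.14 -0.21] F [ 0.5  0.  -0.4] w 0.09165004338497516
```

```bash
python3 go.py .5 -.2 .21 -20
```

```text
t 0.1 pos [ 0.2322 -0.6064  0.2258] yaw -69.0 shift [-283.7   16.3  395.4] turn -49.0 q [ 1.47  0.5  -0.43  1.55  0.22  1.14 -0.21] F [ 0.5  0.  -0.4] w 0.09165004338497516
```

move_arm:
  plan: [-12,0,17,-2,-36,1,50,-6,-60,2,83,-10,-84,4,116,-14,-108,5,149,-18,-132,7,182,-22,-156,8,215,-26,-180,10,248,-30,-204,11,281,-34,-228,13,314,-38,-252,14,347,-42,-270,15,375,-46,-280,16,390,-48,-284,16,395,-49,-284,16,395,-49,-284,16,395,-49]
  claw: 1

```text
t: 2.1
eef_pos: [0.499, -0.2019, 0.2106]
orientation: [-1.572, 0.0, -0.352]
contact_force: [-0.1, -0.9, -0.3]
grip_width: 0.0917
```

```bash
python3 go.py .443 .118 .18 0
```

```text
t 2.1 pos [ 0.499  -0.2019  0.2106] yaw -20.2 shift [-162.9   30.4  280.9] turn -20.2 q [ 0.96  0.38 -0.77  1.84  0.31  1.04 -0.29] F [-0.1 -0.9 -0.3] w 0.09172096985046331
```

move_arm:
  plan: [-8,1,14,-1,-24,4,42,-3,-41,8,70,-5,-57,11,98,-7,-73,14,126,-9,-90,17,155,-11,-106,20,183,-13,-122,23,211,-15,-139,26,239,-17,-153,29,265,-19,-160,30,277,-20,-163,30,281,-20,-163,30,281,-20,-163,30,281,-20]

```text
t: 3.85
eef_pos: [0.4432, 0.1183, 0.1807]
orientation: [-1.571, -0.0, -0.003]
contact_force: [0.5, 0.2, 0.9]
grip_width: 0.0914
```

```bash
python3 go.py .443 .118 .106 0; python3 - <<'E'
from h import *
a=snap('top','a_top'); b=snap('side','a_side')
A=cv2.resize(a['frame'][150:250,130:260],None,fx=3,fy=3);B=cv2.resize(b['frame'][150:250,190:320],None,fx=3,fy=3)
cv2.imwrite('pics/a.png',np.hstack([A,B]))
E
```

```text
t 3.85 pos [0.4432 0.1183 0.1807] yaw -0.1 shift [-0.2 74.7 -0.2] turn -0.1 q [ 0.53  0.32 -0.98  2.05  0.33  0.94 -0.63] F [0.5 0.2 0.9] w 0.09143589495690244
```

View pics/a.png

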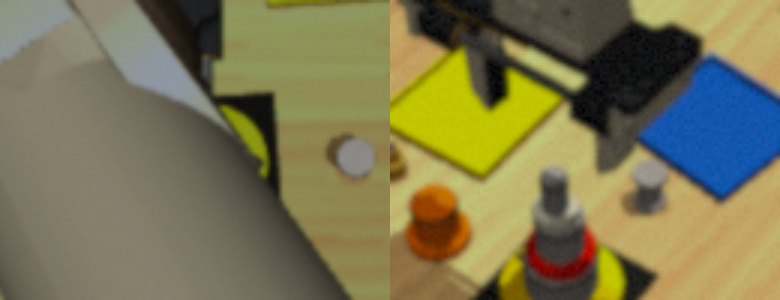

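move_arm:
  plan: [0,8,0,0,0,22,0,0,0,37,0,0,0,52,0,0,0,64,0,0,0,71,0,0,0,74,0,0,0,75,0,0,0,75,0,0]

```text
t: 5.08
eef_pos: [0.4433, 0.1194, 0.106]
orientation: [-1.571, -0.001, -0.001]
contact_force: [-0.6, 0.2, 0.4]
grip_width: 0.0916
```

```bash
python3 go.py .443 .118 .106 0; python3 - <<'E'
from h import *
b=snap('side','b_side')
B=cv2.resize(b['frame'][150:280,170:320],None,fx=4,fy=4)
cv2.imwrite('pics/b.png',B)
E
```

```text
t 5.08 pos [0.4433 0.1194 0.106 ] yaw -0.0 shift [-0.3  0.  -1.4] turn -0.0 q [ 0.42  0.45 -0.88  2.11  0.48  0.8  -0.76] F [-0.6  0.2  0.4] w 0.0916394966027876
```

View pics/b.png

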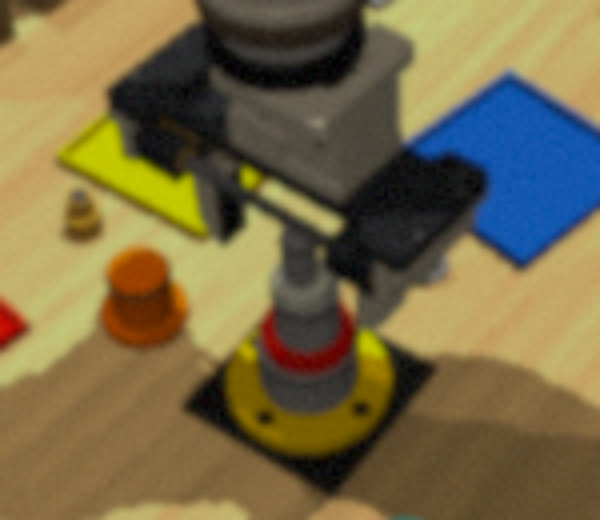

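move_arm:
  plan: [0,0,0,0,0,0,0,0,0,0,0,0,0,0,0,0,0,0,0,0,0,0,0,0,0,0,0,0,0,0,0,0]
  claw: -1

```text
t: 6.12
eef_pos: [0.4431, 0.1194, 0.1058]
orientation: [-1.571, -0.0, -0.001]
contact_force: [0.4, -0.1, 1.0]
grip_width: 0.0193
```

move_arm:
  plan: [0,-2,0,0,0,-8,0,0,0,-18,0,0,0,-30,0,0,0,-42,0,0,0,-50,0,0,0,-55,0,0,0,-55,0,0]

```text
t: 7.12
eef_pos: [0.4432, 0.1193, 0.161]
orientation: [-1.571, -0.001, -0.001]
contact_force: [-0.6, 0.4, -1.2]
grip_width: 0.0191
```

```bash
python3 go.py .653 -.222 .16 0; python3 - <<'E'
from h import *
b=snap('side','c_side')
B=cv2.resize(b['frame'][150:280,170:320],None,fx=4,fy=4)
cv2.imwrite('pics/c.png',B)
E
```

```text
t 7.12 pos [0.4432 0.1193 0.161 ] yaw -0.1 shift [ 210.1    1.2 -341.1] turn -0.1 q [ 0.5   0.36 -0.96  2.06  0.37  0.9  -0.67] F [-0.6  0.4 -1.2] w 0.019079383769265407
```

View pics/c.png

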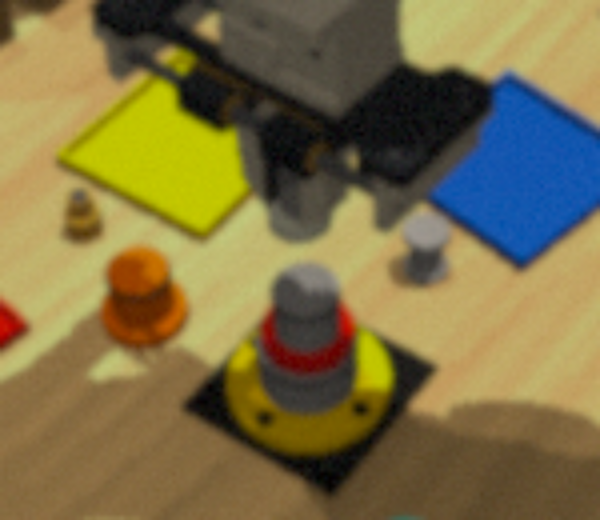

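move_arm:
  plan: [6,0,-10,0,20,0,-32,0,38,0,-62,0,58,0,-94,0,78,0,-127,0,98,0,-159,0,118,0,-192,0,138,0,-224,0,158,0,-257,0,178,0,-289,0,194,0,-315,0,204,0,-331,0,209,0,-339,0,210,0,-341,0,210,0,-341,0,210,0,-341,0]

```text
t: 9.18
eef_pos: [0.6525, -0.2208, 0.1609]
orientation: [-1.571, 0.0, 0.001]
contact_force: [0.7, 0.6, -1.1]
grip_width: 0.0194
```

```bash
python3 go.py .653 -.222 .030 0
```

```text
t 9.18 pos [ 0.6525 -0.2208  0.1609] yaw 0.0 shift [  0.5 130.9  -1.3] turn 0.0 q [ 0.78  0.72 -0.76  1.49  0.53  1.14 -0.08] F [ 0.7  0.6 -1.1] w 0.01935821876107431
```

Descend to 12 mm above the final height, then look.

move_arm:
  plan: [0,6,0,0,0,20,0,0,0,38,0,0,0,58,0,0,0,78,0,0,0,97,0,0,0,113,0,0,0,124,0,0,0,129,0,0,1,131,-1,0,1,131,-1,0]

```text
t: 10.55
eef_pos: [0.6542, -0.2231, 0.0303]
orientation: [-1.571, -0.001, -0.001]
contact_force: [-0.0, 0.0, -0.4]
grip_width: 0.0194
```

```bash
python3 go.py .653 -.222 .018 0; python3 - <<'E'
from h import *
b=snap('side','d_side')
B=cv2.resize(b['frame'][80:190,200:330],None,fx=4,fy=4)
cv2.imwrite('pics/d.png',B)
E
```

```text
t 10.55 pos [ 0.6542 -0.2231  0.0303] yaw -0.1 shift [-1.3 12.3  1.1] turn -0.1 q [ 0.73  0.87 -0.68  1.55  0.63  0.95 -0.15] F [-0.   0.  -0.4] w 0.019377825352993358
```

View pics/d.png

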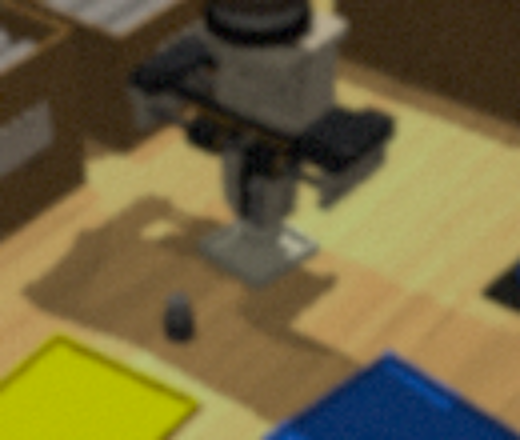

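move_arm:
  plan: [0,3,0,0,0,6,0,0,0,9,0,0,0,11,0,0,0,12,0,0,0,12,0,0]

```text
t: 11.35
eef_pos: [0.6536, -0.2227, 0.0179]
orientation: [-1.571, 0.0, -0.001]
contact_force: [-1.0, 0.1, 0.6]
grip_width: 0.0194
```

move_arm:
  plan: [0,1,0,0,0,1,0,0]

```text
t: 11.6
eef_pos: [0.6537, -0.2228, 0.0178]
orientation: [-1.571, 0.0, -0.001]
contact_force: [-3.2, 0.8, 6.7]
grip_width: 0.0195
```

move_arm:
  plan: [0,0,0,0,0,0,0,0,0,0,0,0,0,0,0,0,0,0,0,0,0,-3,0,0,0,-15,0,0,0,-35,0,0,0,-60,0,0,0,-85,0,0,0,-108,0,0,0,-125,0,0,0,-130,0,0,0,-130,0,0]
  claw: 1

```text
t: 13.35
eef_pos: [0.6535, -0.2229, 0.1466]
orientation: [-1.571, 0.0, -0.001]
contact_force: [-0.6, 0.7, -0.3]
grip_width: 0.0915
```

```bash
python3 go.py .437 -.334 .13 0; python3 - <<'E'
from h import *
b=snap('side','e_side');a=snap('top','e_top')
B=cv2.resize(b['frame'][90:190,200:370],None,fx=4,fy=4)
cv2.imwrite('pics/e.png',B)
E
```

```text
t 13.35 pos [ 0.6535 -0.2229  0.1466] yaw -0.0 shift [-216.4   16.7 -111.3] turn -0.0 q [ 0.77  0.74 -0.75  1.5   0.54  1.12 -0.09] F [-0.6  0.7 -0.3] w 0.0914793741376308
```

View pics/e.png

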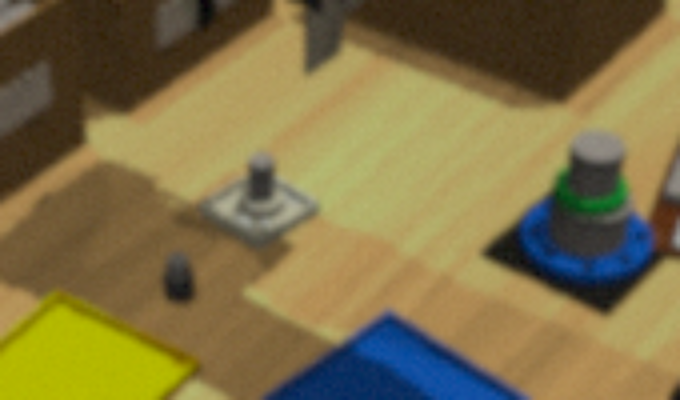

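move_arm:
  plan: [-8,0,-4,0,-26,0,-13,0,-50,1,-26,0,-76,3,-39,0,-102,6,-52,0,-128,9,-66,0,-154,12,-79,0,-178,14,-92,0,-198,15,-102,0,-210,16,-108,0,-216,16,-111,0,-216,16,-111,0,-216,16,-111,0]

```text
t: 15.08
eef_pos: [0.4386, -0.333, 0.1309]
orientation: [-1.571, -0.001, 0.0]
contact_force: [-0.3, 0.0, -0.2]
grip_width: 0.0918
```

```bash
python3 go.py .437 -.334 .062 0; python3 - <<'E'
from h import *
b=snap('side','f_side')
B=cv2.resize(b['frame'][70:180,270:420],None,fx=4,fy=4)
cv2.imwrite('pics/f.png',B)
E
```

```text
t 15.07 pos [ 0.4386 -0.333   0.1309] yaw 0.0 shift [-1.7 68.9 -1. ] turn 0.0 q [ 1.23  0.54 -0.81  1.88  0.48  0.93  0.2 ] F [-0.3  0.  -0.2] w 0.09176225958715695
```

View pics/f.png

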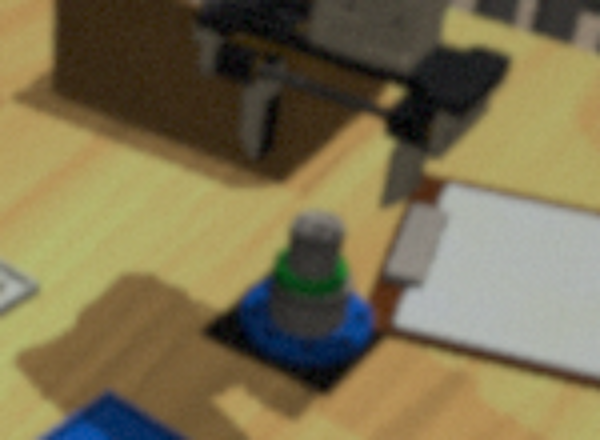

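move_arm:
  plan: [-1,6,0,0,-2,20,-1,0,-2,36,-1,0,-2,50,-1,0,-2,61,-1,0,-2,67,-1,0,-2,69,-1,0,-2,69,-1,0]

```text
t: 16.12
eef_pos: [0.4359, -0.3347, 0.0619]
orientation: [-1.571, -0.0, -0.001]
contact_force: [0.5, 0.2, -0.4]
grip_width: 0.0917
```

move_arm:
  plan: [0,0,0,0,0,0,0,0,0,0,0,0,0,0,0,0,0,0,0,0,0,0,0,0,0,0,0,0]
  claw: -1

```text
t: 17.0
eef_pos: [0.436, -0.3346, 0.0618]
orientation: [-1.571, -0.001, -0.001]
contact_force: [1.7, -0.1, -1.0]
grip_width: 0.0377
```

move_arm:
  plan: [0,-2,0,0,0,-8,0,0,0,-18,0,0,0,-32,0,0,0,-48,0,0,0,-64,0,0,0,-80,0,0,0,-94,0,0,0,-104,0,0,0,-109,0,0,0,-110,0,0,0,-110,0,0]

```text
t: 18.5
eef_pos: [0.4354, -0.3345, 0.1713]
orientation: [-1.57, 0.001, -0.001]
contact_force: [-0.3, 0.6, -3.2]
grip_width: 0.0372
```

```bash
python3 go.py .47 0 .17 0; python3 - <<'E'
from h import *
b=snap('side','g_side')
B=cv2.resize(b['frame'][50:180,270:420],None,fx=4,fy=4)
cv2.imwrite('pics/g.png',B)
E
```

```text
t 18.5 pos [ 0.4354 -0.3345  0.1713] yaw -0.0 shift [ 34.4   1.5 334.5] turn -0.0 q [ 1.27  0.49 -0.84  1.85  0.43  1.    0.24] F [-0.3  0.6 -3.2] w 0.0372369014832989
```

View pics/g.png

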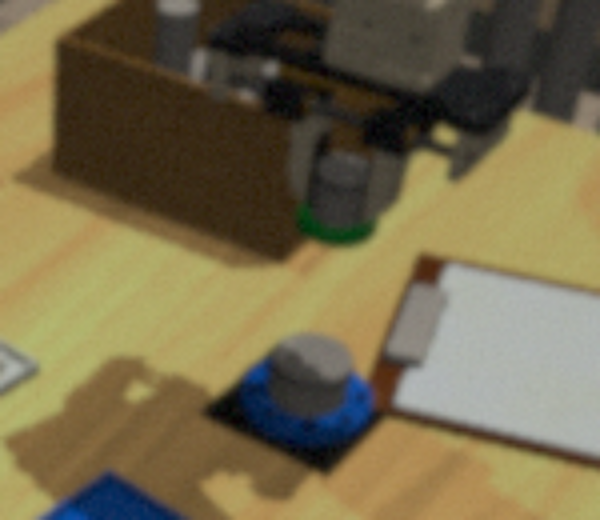

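move_arm:
  plan: [2,0,10,0,8,0,35,0,14,0,70,0,20,0,107,0,25,0,145,0,29,0,183,0,32,0,221,0,34,0,259,0,35,0,297,0,35,0,335,0,34,0,373,0,32,0,411,0,29,0,449,0,26,0,487,0,22,0,525,0,18,0,563,0,14,0,598,0,11,0,628,0,8,0,646,0,8,0,652,0]

```text
t: 21.05
eef_pos: [0.4426, 0.3193, 0.1717]
orientation: [-1.57, 0.001, 0.002]
contact_force: [-0.2, -0.6, -3.2]
grip_width: 0.0376
```

```bash
python3 go.py .443 .317 .03 0
```

```text
t 21.05 pos [0.4426 0.3193 0.1717] yaw 0.1 shift [  0.5 141.7  -2.4] turn 0.1 q [ 0.05  0.51 -0.94  1.86  0.48  1.02 -1.08] F [-0.2 -0.6 -3.2] w 0.0375878981522381
```

move_arm:
  plan: [0,6,0,0,0,20,0,0,0,40,0,0,0,62,0,0,0,84,0,0,0,104,0,0,0,121,0,0,0,133,0,0,0,140,-1,0,0,142,-1,0,0,142,-1,0]

```text
t: 22.42
eef_pos: [0.4444, 0.3166, 0.0301]
orientation: [-1.57, -0.001, -0.001]
contact_force: [0.2, 0.7, -3.5]
grip_width: 0.0373
```

```bash
python3 go.py .443 .317 .018 0; python3 - <<'E'
from h import *
b=snap('side','i_side')
B=cv2.resize(b['frame'][200:350,100:280],None,fx=4,fy=4)
cv2.imwrite('pics/i.png',B)
E
```

```text
t 22.43 pos [0.4444 0.3166 0.0301] yaw -0.0 shift [-1.4 12.1  0.4] turn -0.0 q [-0.08  0.7  -0.77  1.93  0.69  0.78 -1.24] F [ 0.2  0.7 -3.5] w 0.03728328266695349
```

View pics/i.png

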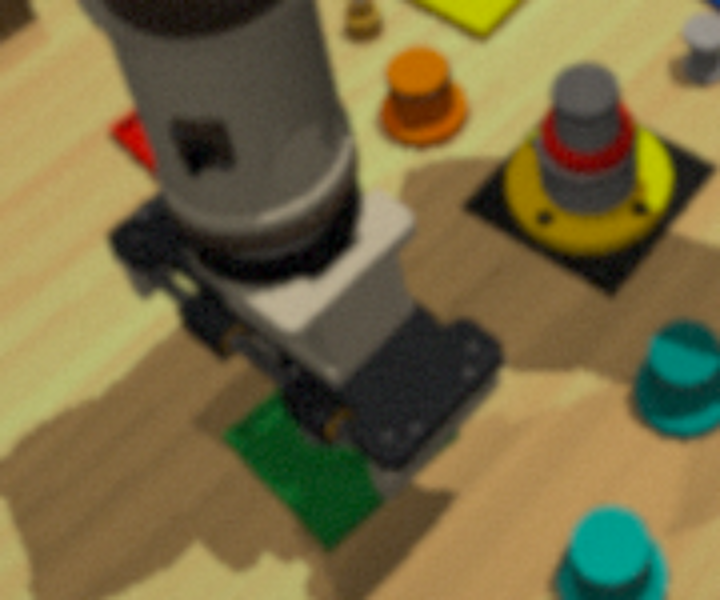

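move_arm:
  plan: [0,3,0,0,-1,6,0,0,-1,9,0,0,-1,11,0,0,-1,12,0,0,-1,12,0,0]

```text
t: 23.22
eef_pos: [0.443, 0.3163, 0.0178]
orientation: [-1.571, 0.0, -0.001]
contact_force: [-0.9, 0.0, -1.5]
grip_width: 0.0372
```

move_arm:
  plan: [0,0.8,0,0,0,0.8,0,0]

```text
t: 23.48
eef_pos: [0.443, 0.3163, 0.0177]
orientation: [-1.572, -0.0, -0.001]
contact_force: [-1.6, -2.7, 6.5]
grip_width: 0.0372
```

move_arm:
  plan: [0,0,0,0,0,0,0,0,0,0,0,0,0,0,0,0,0,0,0,0,0,-3,0,0,0,-15,0,0,0,-35,0,0,0,-60,0,0,0,-85,0,0,0,-105,0,0,0,-115,0,0,0,-118,0,0,0,-118,0,0]
  claw: 1

```text
t: 25.22
eef_pos: [0.4429, 0.316, 0.1346]
orientation: [-1.571, 0.0, -0.001]
contact_force: [-0.3, -0.8, -1.0]
grip_width: 0.0916
```

```bash
python3 go.py .443 .115 .13 0; python3 - <<'E'
from h import *
b=snap('side','j_side')
B=cv2.resize(b['frame'][200:350,100:280],None,fx=4,fy=4)
cv2.imwrite('pics/j.png',B)
E
```

```text
t 25.23 pos [0.4429 0.316  0.1346] yaw -0.0 shift [ 2.00e-01  4.70e+00 -2.01e+02] turn -0.0 q [ 0.03  0.56 -0.9   1.89  0.53  0.95 -1.12] F [-0.3 -0.8 -1. ] w 0.09158757425168439
```

View pics/j.png

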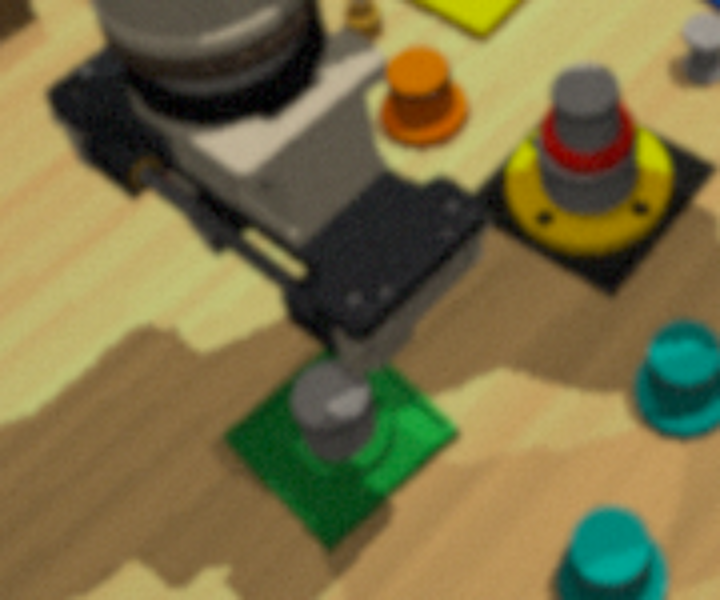

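Green stands centred in its tray. Next red.

move_arm:
  plan: [0,0,-8,0,0,0,-30,0,0,0,-60,0,0,0,-92,0,0,0,-124,0,0,0,-154,0,0,2,-179,0,0,4,-194,0,0,5,-200,0,0,5,-201,0,0,5,-201,0,0,5,-201,0]

```text
t: 26.78
eef_pos: [0.443, 0.1163, 0.1301]
orientation: [-1.57, -0.0, 0.001]
contact_force: [-0.4, -0.8, 0.1]
grip_width: 0.0914
```

```bash
python3 go.py .443 .115 .062 0
```

```text
t 26.77 pos [0.443  0.1163 0.1301] yaw 0.0 shift [-0.  68.1 -1.3] turn 0.0 q [ 0.49  0.42 -0.95  2.09  0.46  0.85 -0.73] F [-0.4 -0.8  0.1] w 0.09138258369002815
```

move_arm:
  plan: [0,6,0,0,0,20,0,0,0,36,0,0,0,50,0,0,0,61,0,0,0,66,0,0,0,68,0,0,0,68,0,0]

```text
t: 27.78
eef_pos: [0.4432, 0.1155, 0.0621]
orientation: [-1.571, -0.001, -0.001]
contact_force: [0.6, 0.1, 0.7]
grip_width: 0.0919
```

```bash
python3 go.py .443 .115 .062 0; python3 - <<'E'
from h import *
b=snap('side','k_side')
B=cv2.resize(b['frame'][150:280,170:320],None,fx=4,fy=4)
cv2.imwrite('pics/k.png',B)
E
```

```text
t 27.77 pos [0.4432 0.1155 0.0621] yaw -0.0 shift [-0.2  0.1 -0.5] turn -0.0 q [ 0.38  0.53 -0.84  2.13  0.6   0.73 -0.85] F [0.6 0.1 0.7] w 0.09185630728390509
```

View pics/k.png

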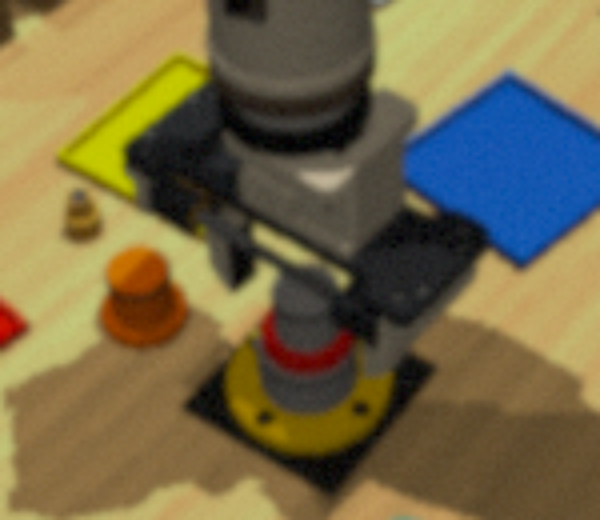

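move_arm:
  plan: [0,0,0,0,0,0,0,0,0,0,0,0,0,0,0,0,0,0,0,0,0,0,0,0,0,0,0,0]
  claw: -1

```text
t: 28.7
eef_pos: [0.4431, 0.1154, 0.062]
orientation: [-1.571, -0.0, -0.001]
contact_force: [0.8, -0.4, -0.6]
grip_width: 0.0373
```

move_arm:
  plan: [0,-2,0,0,0,-8,0,0,0,-18,0,0,0,-32,0,0,0,-48,0,0,0,-62,0,0,0,-72,0,0,0,-78,0,0,0,-80,0,0,0,-80,0,0]

```text
t: 29.95
eef_pos: [0.4428, 0.1153, 0.1418]
orientation: [-1.571, 0.0, -0.001]
contact_force: [-1.8, 0.4, -3.7]
grip_width: 0.0376
```

```bash
python3 go.py .652 .225 .142 0; python3 - <<'E'
from h import *
b=snap('side','l_side')
B=cv2.resize(b['frame'][150:280,170:320],None,fx=4,fy=4)
cv2.imwrite('pics/l.png',B)
E
```

```text
t 29.95 pos [0.4428 0.1153 0.1418] yaw -0.0 shift [209.2  -0.3 109.9] turn -0.0 q [ 0.51  0.4  -0.97  2.08  0.43  0.87 -0.71] F [-1.8  0.4 -3.7] w 0.03758487373776723
```

View pics/l.png

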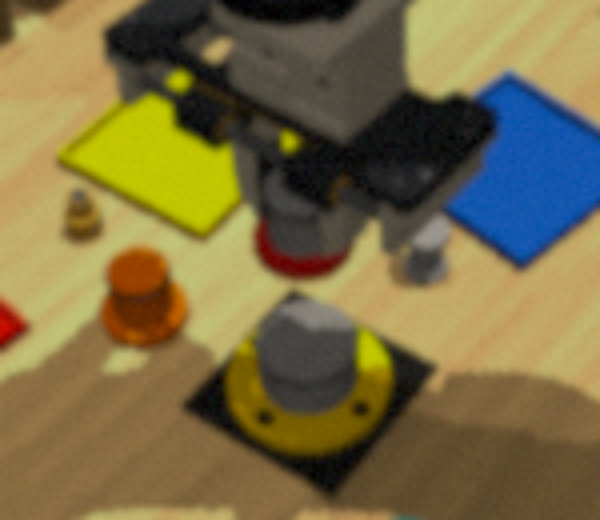

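move_arm:
  plan: [6,0,3,0,20,0,11,0,44,0,23,0,70,0,37,0,96,0,50,0,122,0,64,0,148,0,78,0,172,0,90,0,192,0,101,0,204,0,107,0,209,0,110,0,209,0,110,0,209,0,110,0]

```text
t: 31.62
eef_pos: [0.6516, 0.225, 0.1417]
orientation: [-1.571, 0.001, -0.001]
contact_force: [-0.3, -0.0, -2.7]
grip_width: 0.0373
```

```bash
python3 go.py .652 .225 .03 0
```

```text
t 31.62 pos [0.6516 0.225  0.1417] yaw -0.0 shift [  0.5 111.7   0. ] turn -0.0 q [ 0.15  0.77 -0.81  1.5   0.59  1.13 -0.78] F [-0.3 -0.  -2.7] w 0.0373253718841376
```

move_arm:
  plan: [0,6,0,0,0,20,0,0,0,38,0,0,0,58,0,0,0,78,0,0,0,95,0,0,0,106,0,0,0,111,0,0,0,112,0,0,0,112,0,0]

```text
t: 32.88
eef_pos: [0.6525, 0.2255, 0.0307]
orientation: [-1.57, -0.001, -0.001]
contact_force: [0.8, 0.4, -2.7]
grip_width: 0.0378
```

```bash
python3 go.py .652 .225 .018 0; python3 - <<'E'
from h import *
b=snap('side','m_side')
B=cv2.resize(b['frame'][130:270,80:240],None,fx=4,fy=4)
cv2.imwrite('pics/m.png',B)
E
```

```text
t 32.88 pos [0.6525 0.2255 0.0307] yaw -0.0 shift [-0.6 12.7 -0.5] turn -0.0 q [ 0.11  0.89 -0.74  1.55  0.68  0.97 -0.84] F [ 0.8  0.4 -2.7] w 0.03781702011649511
```

View pics/m.png

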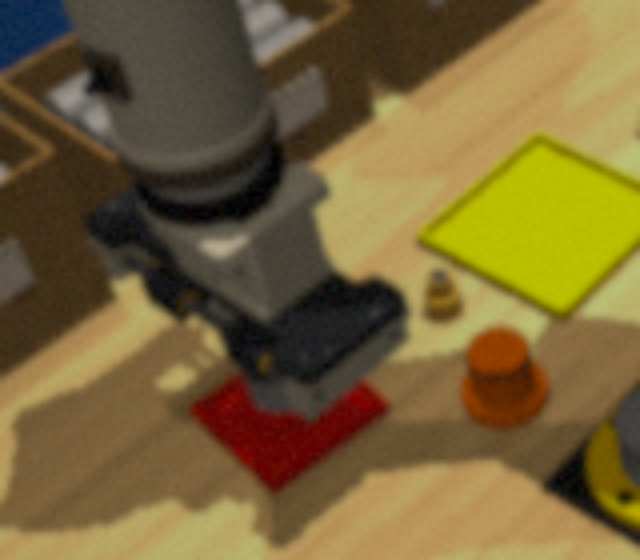

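move_arm:
  plan: [0,3,0,0,0,6,0,0,0,9,0,0,0,11,0,0,0,12,0,0,0,12.5,0,0,0,12.5,0,0]

```text
t: 33.8
eef_pos: [0.6519, 0.2252, 0.018]
orientation: [-1.571, 0.0, -0.001]
contact_force: [-3.3, -2.8, 5.2]
grip_width: 0.0376
```

Contact. Release and rise.

move_arm:
  plan: [0,0,0,0,0,0,0,0,0,0,0,0,0,0,0,0,0,0,0,0,0,-3,0,0,0,-15,0,0,0,-35,0,0,0,-55,0,0,0,-72,0,0,0,-80,0,0,0,-82,0,0,0,-82,0,0]
  claw: 1

```text
t: 35.42
eef_pos: [0.6517, 0.2249, 0.099]
orientation: [-1.571, 0.001, -0.001]
contact_force: [-1.8, 0.2, 0.4]
grip_width: 0.0919
```

```bash
python3 go.py .445 .117 .09 0; python3 - <<'E'
from h import *
b=snap('side','n_side')
B=cv2.resize(b['frame'][130:290,80:280],None,fx=4,fy=4)[:600]
cv2.imwrite('pics/n.png',B)
E
```

```text
t 35.42 pos [0.6517 0.2249 0.099 ] yaw -0.0 shift [-206.7    9.2 -108.1] turn -0.0 q [ 0.13  0.81 -0.79  1.53  0.63  1.07 -0.81] F [-1.8  0.2  0.4] w 0.09192941154007686
```

View pics/n.png

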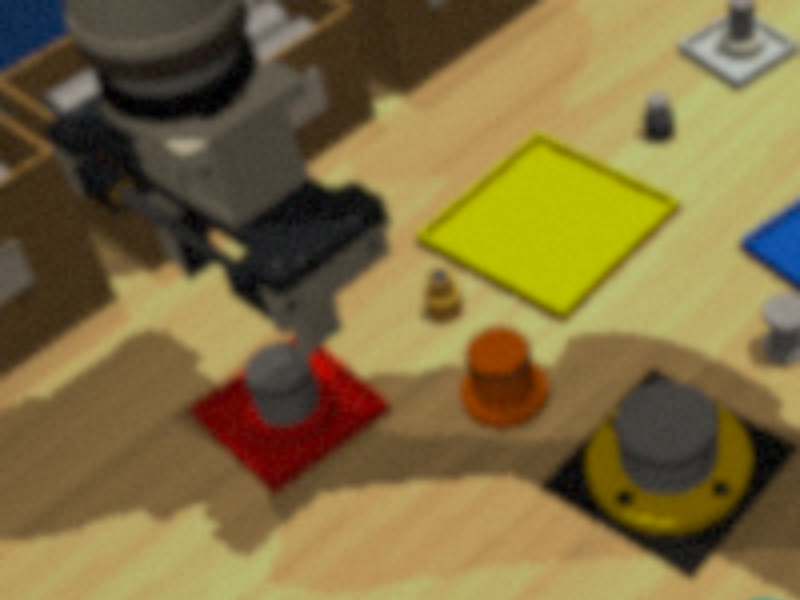

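move_arm:
  plan: [-8,0,-4,0,-26,0,-13,0,-50,0,-26,0,-76,0,-40,0,-102,0,-53,0,-128,0,-67,0,-154,2,-80,0,-178,6,-93,0,-196,8,-102,0,-205,9,-107,0,-207,9,-108,0,-207,9,-108,0,-207,9,-108,0]

```text
t: 37.1
eef_pos: [0.4457, 0.1179, 0.0906]
orientation: [-1.57, -0.001, -0.001]
contact_force: [0.6, 0.0, 0.0]
grip_width: 0.0919
```

```bash
python3 go.py .445 .117 .018 0; python3 - <<'E'
from h import *
b=snap('side','o_side')
B=cv2.resize(b['frame'][150:280,170:320],None,fx=4,fy=4)
cv2.imwrite('pics/o.png',B)
E
```

```text
t 37.1 pos [0.4457 0.1179 0.0906] yaw -0.0 shift [-0.8 72.6 -1. ] turn -0.0 q [ 0.43  0.5  -0.9   2.11  0.55  0.78 -0.81] F [0.6 0.  0. ] w 0.09190443460780567
```

View pics/o.png

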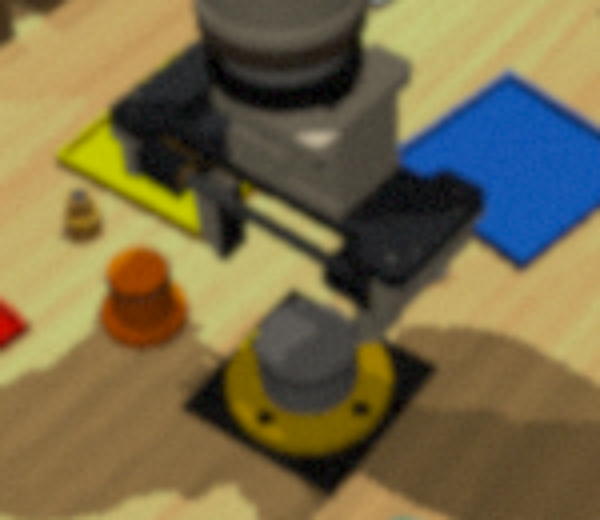

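move_arm:
  plan: [0,6,0,0,0,18,0,0,0,32,0,0,0,46,0,0,0,58,0,0,0,66,0,0,0,70,0,0,0,72,0,0,0,72,0,0]

```text
t: 38.28
eef_pos: [0.4451, 0.1174, 0.0186]
orientation: [-1.571, -0.0, -0.001]
contact_force: [0.0, -0.3, 0.3]
grip_width: 0.0917
```

move_arm:
  plan: [0,0,0,0,0,0,0,0,0,0,0,0,0,0,0,0,0,0,0,0,0,0,0,0]
  claw: -1

```text
t: 39.02
eef_pos: [0.4447, 0.1173, 0.0185]
orientation: [-1.571, 0.0, -0.001]
contact_force: [-1.4, 0.6, 2.7]
grip_width: 0.0573
```

move_arm:
  plan: [0,-2,0,0,0,-6,0,0,0,-14,0,0,0,-26,0,0,0,-40,0,0,0,-54,0,0,0,-66,0,0,0,-74,0,0,0,-77,0,0,0,-77,0,0]

```text
t: 40.28
eef_pos: [0.4449, 0.1172, 0.0954]
orientation: [-1.571, -0.0, -0.001]
contact_force: [0.4, 0.6, -5.8]
grip_width: 0.0575
```

```bash
python3 go.py .639 .008 .095 0; python3 - <<'E'
from h import *
b=snap('side','p_side')
B=cv2.resize(b['frame'][150:280,170:320],None,fx=4,fy=4)
cv2.imwrite('pics/p.png',B)
E
```

```text
t 40.27 pos [0.4449 0.1172 0.0954] yaw -0.0 shift [ 194.1    0.5 -109.1] turn -0.0 q [ 0.44  0.49 -0.91  2.11  0.54  0.79 -0.81] F [ 0.4  0.6 -5.8] w 0.05754822578818038
```

View pics/p.png

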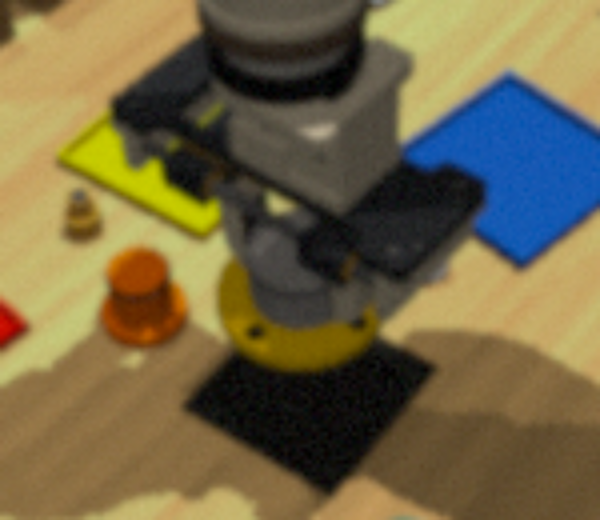

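move_arm:
  plan: [5,0,-3,0,18,0,-10,0,36,0,-20,0,56,0,-32,0,78,0,-44,0,100,0,-56,0,122,0,-69,0,144,0,-81,0,164,0,-92,0,180,0,-101,0,190,0,-107,0,194,0,-109,0,194,0,-109,0,194,0,-109,0]

```text
t: 42.08
eef_pos: [0.6383, 0.0089, 0.0954]
orientation: [-1.571, 0.001, 0.0]
contact_force: [0.7, 0.7, -5.7]
grip_width: 0.0576
```

```bash
python3 go.py .639 .008 .031 0; python3 - <<'E'
from h import *
b=snap('side','q_side')
B=cv2.resize(b['frame'][110:240,140:300],None,fx=4,fy=4)
cv2.imwrite('pics/q.png',B)
E
```

```text
t 42.08 pos [0.6383 0.0089 0.0954] yaw 0.0 shift [ 0.8 64.4 -0.9] turn 0.0 q [ 0.5   0.74 -0.8   1.67  0.61  1.   -0.52] F [ 0.7  0.7 -5.7] w 0.05756101838094678
```

View pics/q.png

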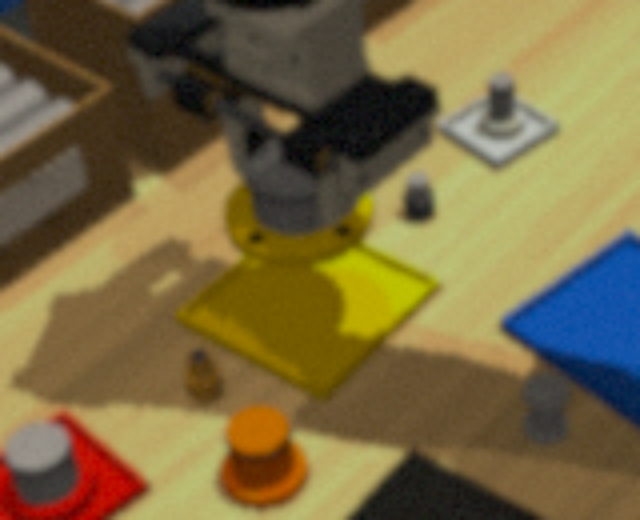

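move_arm:
  plan: [0,5,0,0,0,16,0,0,1,30,-1,0,1,44,-1,0,1,56,-1,0,1,62,-1,0,1,64,-1,0,1,64,-1,0]

```text
t: 43.12
eef_pos: [0.6402, 0.0074, 0.0317]
orientation: [-1.571, -0.001, -0.001]
contact_force: [-0.3, 1.0, -6.1]
grip_width: 0.0575
```

```bash
python3 go.py .639 .008 .0185 0
```

```text
t 43.12 pos [0.6402 0.0074 0.0317] yaw -0.0 shift [-1.2 13.2  0.6] turn -0.0 q [ 0.46  0.82 -0.74  1.69  0.68  0.91 -0.56] F [-0.3  1.  -6.1] w 0.057490913440486596
```

move_arm:
  plan: [0,3,0,0,-1,6,0,0,-1,9,0,0,-1,11,0,0,-1,12,0,0,-1,13,0,0,-1,13,0,0]

```text
t: 44.0
eef_pos: [0.639, 0.0073, 0.0186]
orientation: [-1.571, -0.0, -0.001]
contact_force: [-0.5, 0.2, -4.3]
grip_width: 0.0575
```

move_arm:
  plan: [0,0.7,0,0,0,0.7,0,0]

```text
t: 44.25
eef_pos: [0.639, 0.0073, 0.0185]
orientation: [-1.571, -0.0, -0.001]
contact_force: [-2.2, -0.3, 5.1]
grip_width: 0.0573
```

move_arm:
  plan: [0,0,0,0,0,0,0,0,0,0,0,0,0,0,0,0,0,-3,0,0,0,-15,0,0,0,-35,0,0,0,-58,0,0,0,-82,0,0,0,-100,0,0,0,-108,0,0,0,-110,0,0,0,-110,0,0]
  claw: 1

```text
t: 45.88
eef_pos: [0.6384, 0.0071, 0.1271]
orientation: [-1.571, 0.001, -0.001]
contact_force: [0.5, -0.0, -0.2]
grip_width: 0.092
```

```bash
python3 go.py .435 -.335 .09 0; python3 - <<'E'
from h import *
b=snap('side','r_side'); a=snap('top','r_top')
B=cv2.resize(b['frame'][100:240,130:400],None,fx=2.9,fy=2.9)
cv2.imwrite('pics/r.png',B)
E
```

```text
t 45.88 pos [0.6384 0.0071 0.1271] yaw -0.0 shift [-203.2   37.4 -342.2] turn -0.0 q [ 0.52  0.71 -0.83  1.65  0.58  1.05 -0.49] F [ 0.5 -0.  -0.2] w 0.09204190973415244
```

View pics/r.png

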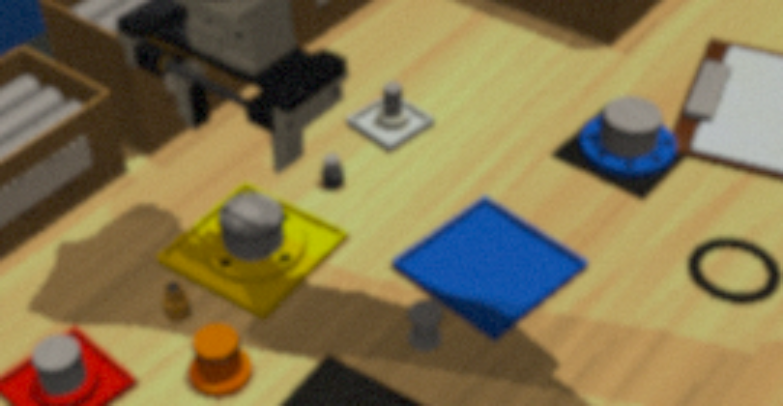

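View pics/r_top.png

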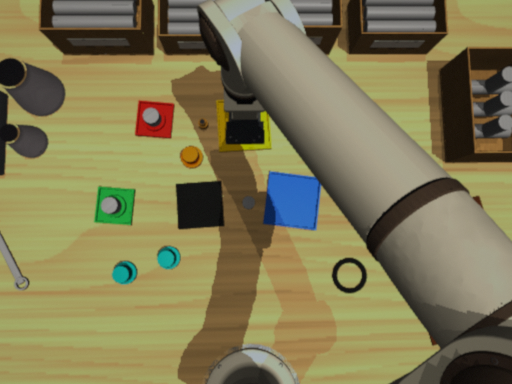

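move_arm:
  plan: [-4,0,-7,0,-16,1,-26,0,-32,2,-54,0,-50,4,-85,0,-68,7,-115,0,-86,10,-145,0,-104,14,-175,0,-122,18,-206,0,-140,22,-236,0,-158,27,-266,0,-175,31,-295,0,-190,34,-320,0,-199,36,-335,0,-203,37,-342,0,-203,37,-342,0,-203,37,-342,0]

```text
t: 47.98
eef_pos: [0.4366, -0.3334, 0.091]
orientation: [-1.57, -0.001, 0.001]
contact_force: [-0.6, -0.4, -0.6]
grip_width: 0.0916
```

```bash
python3 go.py .435 -.335 .0185 0; python3 - <<'E'
from h import *
b=snap('side','s_side')
B=cv2.resize(b['frame'][70:180,270:420],None,fx=4,fy=4)
cv2.imwrite('pics/s.png',B)
E
```

```text
t 47.98 pos [ 0.4366 -0.3334  0.091 ] yaw 0.1 shift [-1.7 72.5 -1.6] turn 0.1 q [ 1.24  0.62 -0.83  1.9   0.58  0.88  0.12] F [-0.6 -0.4 -0.6] w 0.09158198325320535
```

View pics/s.png

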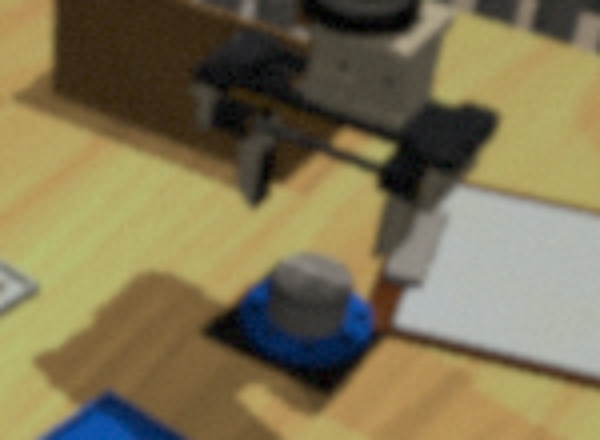

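move_arm:
  plan: [0,6,0,0,-1,18,0,0,-1,32,0,0,-1,46,0,0,-1,58,0,0,-1,66,0,0,-1,70,0,0,-1,72,0,0,-1,72,0,0]

```text
t: 49.15
eef_pos: [0.4348, -0.3347, 0.0189]
orientation: [-1.571, -0.0, -0.001]
contact_force: [-0.1, -0.1, -0.3]
grip_width: 0.092
```

move_arm:
  plan: [0,0,0,0,0,0,0,0,0,0,0,0,0,0,0,0,0,0,0,0,0,0,0,0]
  claw: -1

```text
t: 49.9
eef_pos: [0.4345, -0.3347, 0.0188]
orientation: [-1.571, 0.0, -0.001]
contact_force: [-0.9, -0.4, 1.2]
grip_width: 0.0577
```

move_arm:
  plan: [0,-2,0,0,0,-6,0,0,0,-14,0,0,0,-26,0,0,0,-40,0,0,0,-54,0,0,0,-66,0,0,0,-74,0,0,0,-77,0,0,0,-77,0,0]

```text
t: 51.15
eef_pos: [0.4345, -0.3346, 0.0957]
orientation: [-1.571, 0.0, -0.001]
contact_force: [-0.4, -0.2, -7.7]
grip_width: 0.0578
```

```bash
python3 go.py .450 -.108 .095 0; python3 - <<'E'
from h import *
b=snap('side','t_side')
B=cv2.resize(b['frame'][70:180,270:420],None,fx=4,fy=4)
cv2.imwrite('pics/t.png',B)
E
```

```text
t 51.15 pos [ 0.4345 -0.3346  0.0957] yaw -0.0 shift [ 15.3   0.7 226.7] turn -0.0 q [ 1.25  0.61 -0.83  1.9   0.58  0.89  0.13] F [-0.4 -0.2 -7.7] w 0.05784407446310577
```

View pics/t.png

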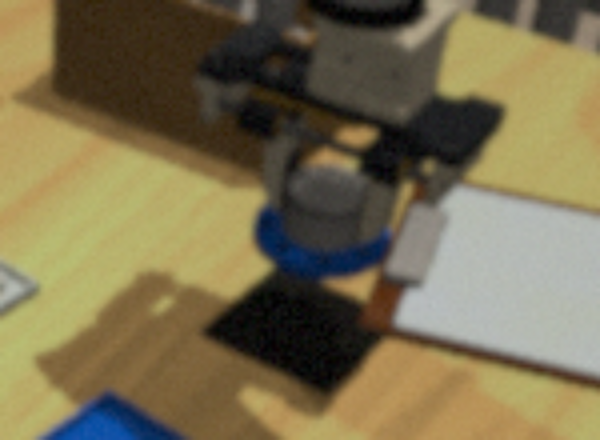

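move_arm:
  plan: [1,0,6,0,2,0,22,0,4,0,44,0,6,0,68,0,7,0,92,0,8,0,116,0,10,0,140,0,11,0,164,0,13,0,188,0,14,0,208,0,15,0,221,0,15,0,227,0,15,0,227,0,15,0,227,0]

```text
t: 52.95
eef_pos: [0.4497, -0.1085, 0.0957]
orientation: [-1.571, 0.0, -0.002]
contact_force: [0.4, 0.1, -7.3]
grip_width: 0.0576
```

```bash
python3 go.py .450 -.108 .031 0; python3 - <<'E'
from h import *
b=snap('side','u_side')
B=cv2.resize(b['frame'][110:240,210:370],None,fx=4,fy=4)
cv2.imwrite('pics/u.png',B)
E
```

```text
t 52.95 pos [ 0.4497 -0.1085  0.0957] yaw -0.1 shift [ 0.3 64.7  0.5] turn -0.1 q [ 0.93  0.49 -0.9   2.1   0.54  0.79 -0.31] F [ 0.4  0.1 -7.3] w 0.057553694461833164
```

View pics/u.png

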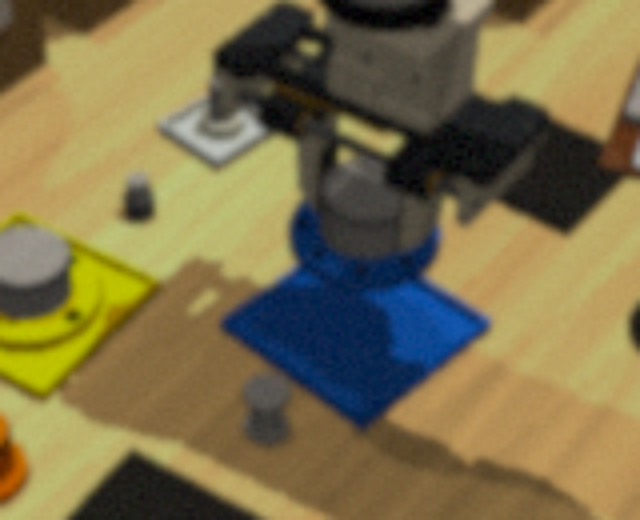

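move_arm:
  plan: [0,5,0,0,0,16,0,0,0,30,0,0,0,44,0,0,0,56,0,0,0,62,0,0,0,64,0,0,0,64,0,0]

```text
t: 54.0
eef_pos: [0.4501, -0.1076, 0.0319]
orientation: [-1.571, -0.0, -0.001]
contact_force: [0.3, 0.4, -7.4]
grip_width: 0.0574
```

move_arm:
  plan: [0,3,0,0,0,6,0,0,0,9,0,0,0,11,0,0,0,12,0,0,0,13,0,0,0,13,0,0]

```text
t: 54.88
eef_pos: [0.4499, -0.1076, 0.0188]
orientation: [-1.571, -0.0, -0.001]
contact_force: [-0.3, -0.4, -6.9]
grip_width: 0.0575
```

move_arm:
  plan: [0,0.8,0,0,0,0.8,0,0]

```text
t: 55.12
eef_pos: [0.4499, -0.1076, 0.0187]
orientation: [-1.572, 0.0, -0.001]
contact_force: [-3.9, -0.2, 5.3]
grip_width: 0.0576
```

Release, rise, then swing off to a clear pose for a final look.

move_arm:
  plan: [0,0,0,0,0,0,0,0,0,0,0,0,0,0,0,0,0,-3,0,0,0,-15,0,0,0,-35,0,0,0,-60,0,0,0,-90,0,0,0,-120,0,0,0,-145,0,0,0,-158,0,0,0,-162,0,0,0,-162,0,0]
  claw: 1

```text
t: 56.88
eef_pos: [0.4494, -0.1078, 0.1796]
orientation: [-1.571, 0.001, -0.001]
contact_force: [-0.6, 0.0, 0.2]
grip_width: 0.0919
```

```bash
python3 go.py .4 -.45 .22 -40
```

```text
t 56.88 pos [ 0.4494 -0.1078  0.1796] yaw -0.1 shift [ -49.1  -40.4 -342.3] turn 39.9 q [ 1.06  0.35 -1.03  2.04  0.37  0.95 -0.17] F [-0.6  0.   0.2] w 0.09193703949214405
```

move_arm:
  plan: [-2,-1,-10,1,-6,-4,-35,4,-10,-7,-68,8,-14,-11,-101,12,-19,-15,-134,16,-24,-19,-167,20,-29,-23,-200,24,-34,-27,-233,28,-39,-31,-266,32,-44,-35,-299,36,-47,-38,-325,38,-49,-40,-338,39,-49,-40,-342,40,-49,-40,-342,40,-49,-40,-342,40]

```text
t: 58.75
eef_pos: [0.4011, -0.4484, 0.2199]
orientation: [-1.57, 0.0, -0.697]
contact_force: [0.5, 0.5, 0.4]
grip_width: 0.0918
```

```bash
python3 - <<'E'
from fit import *
a=snap('top','z_top'); b=snap('side','z_side')
H=[('plug',.653,-.222,.01),('green',.443,.317,.019),('red',.652,.225,.019),('yellow',.639,.008,.029),('blue',.450,-.108,.029)]
def mag(d):
    f=cv2.GaussianBlur(d['frame'],(0,0),.8).astype(np.float32)
    return np.sqrt(sum(cv2.Sobel(f[...,c],cv2.CV_32F,i,1-i,ksize=3)**2 for c in range(3) for i in(0,1)))
for n,d in(('top',a),('side',b)):
    m=mag(d); t=np.linspace(0,2*np.pi,90,endpoint=False)
    for nm,x,y,r in H:
        def s(i,j):
            p=proj(d,np.c_[x+i/1e3+r*np.cos(t),y+j/1e3+r*np.sin(t),np.full(90,.048)]).astype(np.float32)
            return np.minimum(cv2.remap(m,p[None,:,0],p[None,:,1],1),200).mean()
        print(n,nm,'top-disc offset from tray centre mm',max((s(i,j),i,j) for i in range(-14,15) for j in range(-14,15)))
E
```

```text
top plug top-disc offset from tray centre mm (np.float32(194.5318), -12, 6)
top green top-disc offset from tray centre mm (np.float32(200.0), 0, -1)
top red top-disc offset from tray centre mm (np.float32(200.0), 0, 0)
top yellow top-disc offset from tray centre mm (np.float32(200.0), 0, -2)
top blue top-disc offset from tray centre mm (np.float32(200.0), 0, 1)
side plug top-disc offset from tray centre mm (np.float32(192.78639), -1, 6)
side green top-disc offset from tray centre mm (np.float32(196.97621), 4, 0)
side red top-disc offset from tray centre mm (np.float32(181.36496), -1, 0)
side yellow top-disc offset from tray centre mm (np.float32(194.52312), 0, 0)
side blue top-disc offset from tray centre mm (np.float32(195.79204), 0, -4)
```

View pics/z_top.png

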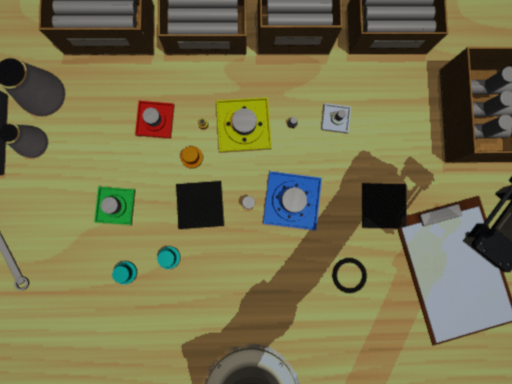

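View pics/z_side.png

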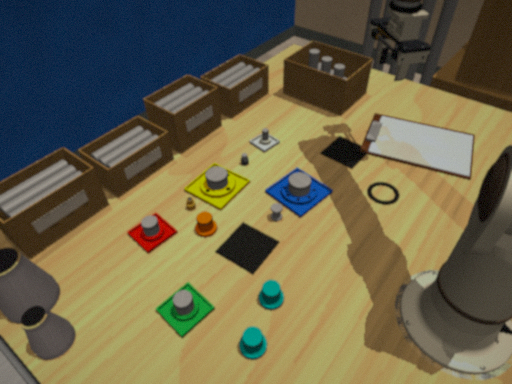

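```bash
python3 - <<'E'
from fit import *
O=[]
for n,(r,c) in(('z_top',(95,310)),('z_side',(118,240))):
    d=load(n); f=cv2.resize(d['frame'],None,fx=8,fy=8,interpolation=cv2.INTER_CUBIC)
    h=sil(d,.6537,-.2228,.01,.048,.048); cv2.polylines(f,[((h+.5)*8-.5).astype(np.int32)],True,(0,0,255),1)
    h=sil(d,.6537,-.2228,.017,.004,.014); cv2.polylines(f,[((h+.5)*8-.5).astype(np.int32)],True,(0,255,0),1)
    O.append(f[r*8:r*8+360,c*8:c*8+390])
cv2.imwrite('pics/zz.png',np.hstack(O))
E
```

```text
(no output)
```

View pics/zz.png

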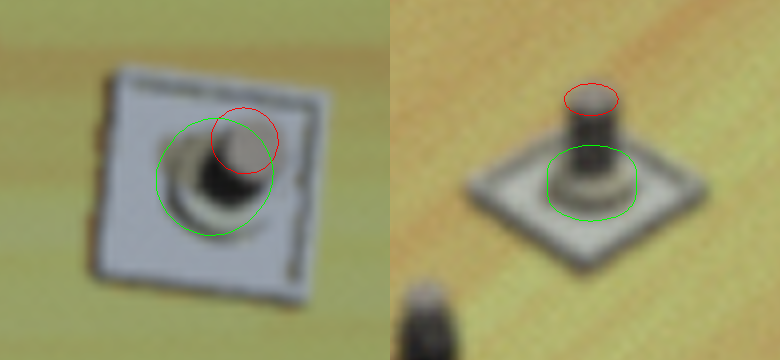

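```bash
python3 -c "
from station import *
o=observe();print(o['t'],o['contact_force'],o['dq'].max() if hasattr(o['dq'],'max') else o['dq']);print(close_job())"
```

```text
58.85 [ 0.43493188  0.89411431 -0.0575029 ] 0.004638782933746822
the job is handed in; nothing more can be done
None
```

I took both stacks apart and set all five fittings down in the trays of their own colours: plug, green, red, yellow, then blue. I handed the job in at 58.9 s; no verdict is reported. Each fitting was lowered until a light contact force showed (about 5–7 N), then released. I left the orange and turquoise look-alikes and the other loose parts alone.

**Last checks:**
- **Upright:** the final top and side pictures show all five standing upright in their trays. The arm was clear of everything and at rest.
- **Centring, red, yellow, green and blue:** the centres fitted in the pictures lie within about 4 mm of the tray centres (20 mm allowed). The two cameras agree to within 5 mm.
- **Centring, plug:** the automatic fit disagreed between the cameras. The top view gave a 13 mm offset and the side view 6 mm. It had probably locked onto the white tray's edges. In an enlarged crop of both views, outlines drawn at the release position matched the plug to about 2–3 mm, well inside its tray.

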